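# Fit the divider and counter-hold the hidden bolt

## Task

Take the blue divider plate out of its little wooden stand, slide it edgewise all the way down into the slot of the desk-organiser rail and let go of it. Then reach down from above into the gap behind the steel bracket, grip the copper-coloured hex bolt head across two opposite flats and hold it from turning, so that I can tighten the nut on the other side; letting it square up slightly in your grip is fine, but do not turn it round. Finish while still firmly holding the bolt head, and leave the plant, mug and notebook where they are.

Things in the scene. Friction and masses are not known exactly. Their poses are not given: they have to be found in the camera images.
- divider_center (a point): Centre of the loose blue divider plate, 9 thick (its x) x 70 long (its y) x 90 mm tall (its z, up), about 90 g. It starts upright, its lowest 18 mm in the shallow slot of the stand, lower edge 10 mm above the desk. It goes into the rail slot the same way up; either face may be to the front.
- stand: Fixed wooden stand block, 60 (x) x 100 (y) x 28 mm tall, with an open slot 13 mm wide (x) and 78 mm long (y) that holds the divider; origin at the centre of its underside, on the desk. Its x is the divider's thickness direction.
- rail: Fixed desk-organiser rail on a wooden base 160 (x) x 280 (y) x 18 mm; origin on the desk. Its x runs front (nut side) to back, y along it. Three parts, all with tops 110 mm above the desk, full length: wooden slotted block x -27 to -3 mm, steel bracket plate -3 to 3, plywood rear board 53 to 65. Between bracket and board: a 50 mm gap, open at top and ends, floor at 18 mm. The nut is on the front.
- slot_floor (a point): Centre of the floor of the divider slot in the rail, 40 mm below the rail's top; at x = -10, y = -75, z = 70 mm of the rail, with the rail's axes. The slot is 14 mm wide (x) and 78 mm long (y), with its long edges flared outwards at the mouth. The divider fully home stands with its centre 45 mm above this point and 50 mm of it showing.
- bolt_head (a point): Copper-coloured hex head, 22 mm across flats, 22 mm long along its axis (x), in the gap behind the bracket; origin at its centre, at x 26, y 75, z 78 mm of the rail, 32 mm below the tops of bracket and board, 60 mm above the gap's floor. Flats 12.7 mm wide; at joint 0 two of them face the rail's +y and -y. A steel sleeve 26 mm across, 12 mm long, separates it from the bracket.
- bolt (a joint): Turning angle of the bolt about its own axis, rad, 0 = two flats upright, facing along the rail; starts within 0.2 of 0. It turns stiffly (friction about 0.04 N m) and stays where it is left; a firm grip from straight above, closing along the rail, squares it to 0.
- plant: Loose small white pot with a green succulent, 68 mm across, about 90 mm tall; origin at its underside. Bystander.
- mug: Loose blue mug, 76 mm across with a handle at its +y, 85 mm tall; origin at its underside. Bystander.
- notebook: Loose grey notebook lying flat, 100 (x) x 150 (y) x 18 mm; origin at its underside. Bystander.
- divider: The same loose divider plate; origin at the centre of its lower edge, axes as above.
There are look-alikes about, which are no part of the job. There is more than one size of the divider; the job needs the smallest.

How it is judged:
By the outcome, as a careful person would: the job done as asked, in the order asked, and still so for the second after the job is handed in, while the arm keeps its last pose, push and grip.
It also fails if it takes over 54 s, if anything falls off the work surface, if the arm or the gripper's body presses on something with over 40 N, if the wrist force passes 120 N, or if a joint passes its speed limit or range.

## Robot

A 6-joint arm with a two-finger parallel gripper is mounted at the origin on the work surface. World frame = base frame: x ahead of the robot, y to its left, z up, the work surface at z = 0. Lengths are in m, angles in rad, forces in N, time in s.
With the tool pointing down it reaches from about 0.225 to 0.875 m from the base axis. Payload 3.4 kg.
Tool frame: the origin (TCP) lies between the finger pads; the fingertips stand 19 mm ahead of it and the grasp point (between the pads) is the TCP; z points along the fingers, y is the line along which they close (so a half turn about z gives the same grasp; the last joint's range is limited). The gripper opens to 85 mm and grips with 20 to 120 N. Pads are 22 mm wide; open, the fingers measure 114 mm over their backs; the gripper's body (76 mm by 85 mm) begins 54 mm behind the grasp point. The pads swing forward as they close: fully open they stand 13 mm farther back than shut.
Start: joints at [-1.394, 0.276, 1.505, -0, 1.361, -0.121], TCP at [0.169, -0.55, 0.25] pointing down, gripper open.
Joint ranges: [-2.89, 2.89], [-0.75, 2.08], [0.22, 2.7], [-1.18, 4.32], [0.11, 2.71], [-2.7, 2.7]. Speed limits (rad/s): [2.57, 2.57, 3.14, 3.14, 3.14, 3.14].

## Interface

Orientations are given as a unit quaternion [w, x, y, z].
In Python, from rig import get_state, imaging, ticket gives the robot as it stands. The module is installed in compiled form; this text tells all that it offers.
- The arm moves only by the shell command python3 -m inch 'ROWS' [FORCE]. ROWS is JSON, a list of rows, each an object with "claw": the opening, from -1 (shut) to 1 (fully open); "travel": the shift along the world's x, y, z in units of 200 mm (1.0 is 200 mm), a list of three; "turn": the turn about the world's z in units of 180 degrees (1.0 is 180 degrees). A call has 1 to 5 rows; each row is the pose to reach, as a shift and turn from the pose commanded when the call began, turning the shorter way round; what a row does not reach only later rows make up. A row lasts 1/10 s, in which the tool goes at most 50 mm and 8.59 degrees, less where a joint would pass 70% of its speed; a pose out of reach is approached as far as the arm can. A call with a number of a shift or a turn outside -1 to 1 is refused whole. A call with a gripper value outside its range is refused whole. The fingers move at their own pace and stop on an object; FORCE is the grip in N (left out, the last holds). Time passes only in rows, so rows that repeat a pose let the fingers close. It gives the time, the measured TCP pose, the force, the opening and the grip force at its end, in the units of the state.
- get_state(): the state, without advancing time (a new reading comes with each control period).
- imaging.get_image(name): name is "scene" or "top" or "wrist"; returns the picture (420x560x3 uint8, red, green, blue); there is no depth.
- imaging.camera_params(name): a dict with "camera_matrix" (3x3 intrinsics, pixels), "cam_to_world" (4x4, takes a point from camera to world coordinates); the wrist camera has in their place "T_tool_cam" (4x4, takes a point from camera to tool coordinates, whose origin is the TCP and whose axes are the flange's). Camera axes: x right, y down, z forward; pixel columns grow to the right and rows downward; lengths in m; the calibration is good to about 2 mm. The wrist camera is an equidistant fisheye: a pixel r from the principal point sees the ray r / f radians off the axis. A picture is of the moment at which its call begins: read the wrist's pose just before it. camera_params takes no time and is no camera call.
- ticket.sign_off(): hands the job in; it is judged then, once.
The state is a dict: "clock": time; "qpos": joint angles; "qd": joint speeds; "effort": joint torques, N m; "position": TCP position; "ee_rot": TCP orientation; "contact_force": force on the tool from outside, world axes, zero at the start; "moment": the same for the moment, N m; "width": finger opening in m; "gripper_force": force on a finger pad.
Only numpy, scipy, OpenCV 4.12 (cv2) and the standard library are available. Lean on these libraries where they do the work, as an engineer would, in place of code of your own. Each camera call takes 0.05 s, during which the arm holds its last target. There are 200 camera calls.

## Working session

There is one attempt and no reset: what is moved stays moved. The work goes in short steps, Python scripts to look and compute and a shell command to move; the robot and the scene stay as the last step left them, time stands still between calls to the robot, and variables do not carry over. Pictures are saved under pics/ and viewed, at most 10 in all, crops included, and the job is handed in when it is done.

```bash
mkdir -p pics; python3 - <<'E'
from rig import get_state, imaging
import cv2,numpy as np
s=get_state();print(s)
for n in("scene","top"):
    im=imaging.get_image(n);cv2.imwrite(f"pics/{n}0.png",im[:,:,::-1])
    p=imaging.camera_params(n);print(n,np.round(p["camera_matrix"],1).tolist(),np.round(p["cam_to_world"],4).tolist())
print(imaging.camera_params("wrist"))
E
```

```text
{'clock': 0.0, 'qpos': array([-1.39396822e+00,  2.76551818e-01,  1.50614203e+00, -3.62191821e-06,
        1.36068933e+00, -1.21005077e-01]), 'qd': array([ 0.00151459, -0.00073978,  0.00013228, -0.00019435,  0.0008786 ,
       -0.00044938]), 'effort': array([-4.75292381e-04, -4.16780198e+01, -2.45808595e+01, -1.64362832e-04,
        1.13443795e-02,  1.35947062e-06]), 'position': array([ 0.16863577, -0.54919259,  0.24946076]), 'ee_rot': array([-8.94861151e-04,  9.88931948e-01,  1.48367118e-01, -2.67549034e-05]), 'contact_force': array([ 0.29028539,  0.05355086, -0.44929159]), 'moment': array([ 0.03367279,  0.01290937, -0.00983244]), 'gripper_force': 0.0, 'width': 0.08509870153743097}
scene [[447.3, 0.0, 279.7], [0.0, 447.3, 208.8], [0.0, 0.0, 1.0]] [[-0.017, 0.8439, -0.5362, 1.1544], [0.9998, 0.0197, -0.0008, -0.0416], [0.0099, -0.5361, -0.8441, 1.1194], [0.0, 0.0, 0.0, 1.0]]
top [[544.5, 0.0, 280.5], [0.0, 544.5, 199.7], [0.0, 0.0, 1.0]] [[-0.0282, -0.998, 0.0571, 0.4155], [-0.9995, 0.0291, 0.0139, -0.0468], [-0.0155, -0.0567, -0.9983, 1.7865], [0.0, 0.0, 0.0, 1.0]]
{'camera_matrix': array([[325.1922621 ,   0.        , 280.60268247],
       [  0.        , 325.1922621 , 209.84049795],
       [  0.        ,   0.        ,   1.        ]]), 'T_tool_cam': array([[-1.73544723e-04, -9.59054815e-01, -2.83220464e-01,
         7.25942732e-02],
       [ 9.99999947e-01, -2.44711752e-04,  2.15899902e-04,
        -5.39647183e-04],
       [-2.76367217e-04, -2.83220412e-01,  9.59054807e-01,
        -1.23563808e-01],
       [ 0.00000000e+00,  0.00000000e+00,  0.00000000e+00,
         1.00000000e+00]])}
```

View pics/top0.png

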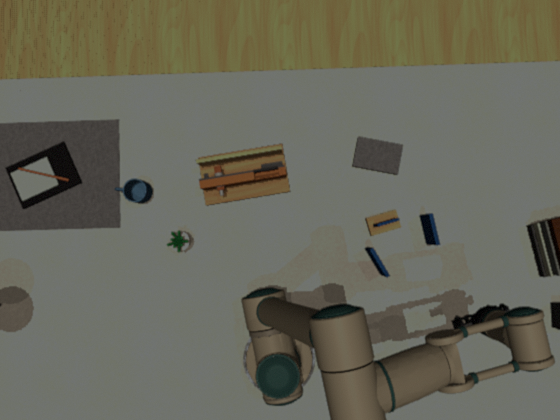

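View pics/scene0.png

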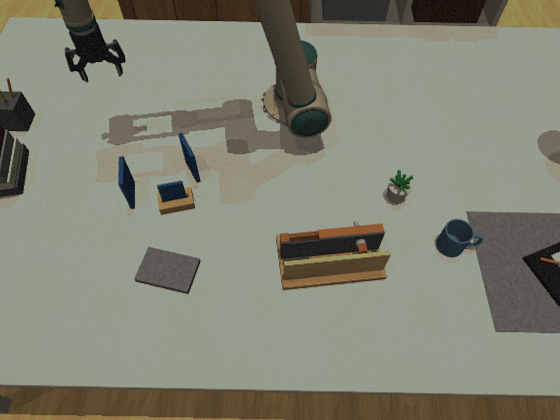

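The top view shows three blue plates: one in the wooden stand at (385,223), and look-alikes at (430,229) and (377,262), both bare on the desk. The stand one fits the description and looks smallest. The rail is around (245,175): board at the back, slotted block at the front, bolt side on the left, slot on the right. I'll confirm it in enlarged crops.

```bash
cat > h.py <<'E'
import cv2,numpy as np
from rig import get_state, imaging
from scipy.spatial.transform import Rotation as R
def ray(n,uv):
    p=imaging.camera_params(n);K=p["camera_matrix"];T=p["cam_to_world"]
    uv=np.atleast_2d(np.array(uv,float));d=np.c_[(uv-[K[0,2],K[1,2]])/K[0,0],np.ones(len(uv))]
    return T[:3,3],d@T[:3,:3].T
def plane(o,d,z): return o+d*((z-o[2])/d[:,2])[:,None]
def on(n,uv,z): return plane(*ray(n,uv),z)
def wpose(s):
    q=s["ee_rot"];M=np.eye(4);M[:3,:3]=R.from_quat(np.r_[q[1:],q[0]]).as_matrix();M[:3,3]=s["position"];return M@imaging.camera_params("wrist")["T_tool_cam"]
def wray(T,uv):
    K=imaging.camera_params("wrist")["camera_matrix"];uv=np.atleast_2d(np.array(uv,float))-[K[0,2],K[1,2]]
    r=np.linalg.norm(uv,axis=1,keepdims=True);t=r/K[0,0]
    return T[:3,3],np.c_[uv/r*np.sin(t),np.cos(t)]@T[:3,:3].T
def won(T,uv,z): return plane(*wray(T,uv),z)
def wpix(T,P):
    K=imaging.camera_params("wrist")["camera_matrix"];P=(np.atleast_2d(P)-T[:3,3])@T[:3,:3]
    h=np.linalg.norm(P[:,:2],axis=1);t=np.arctan2(h,P[:,2])
    return P[:,:2]/h[:,None]*t[:,None]*K[0,0]+[K[0,2],K[1,2]]
E
python3 - <<'E'
from h import *
a=cv2.imread("pics/top0.png");b=cv2.imread("pics/scene0.png")
g=lambda x:np.clip(255*(x/255.)**.55,0,255).astype(np.uint8)
r=lambda x,f:cv2.resize(g(x),None,fx=f,fy=f,interpolation=cv2.INTER_CUBIC)
A=r(a[130:290,185:450],3); cv2.imwrite("pics/c1.png",A)
B=r(b[130:300,105:400],2.7); cv2.imwrite("pics/c2.png",B)
E
```

```text
(no output)
```

View pics/c1.png

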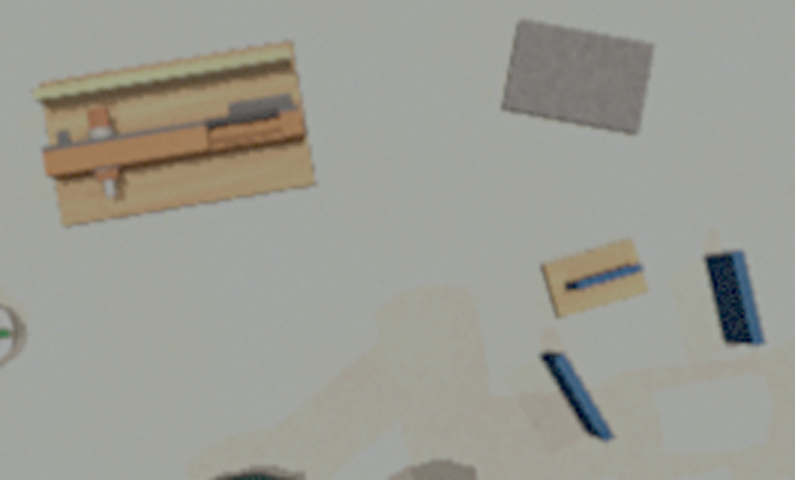

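View pics/c2.png

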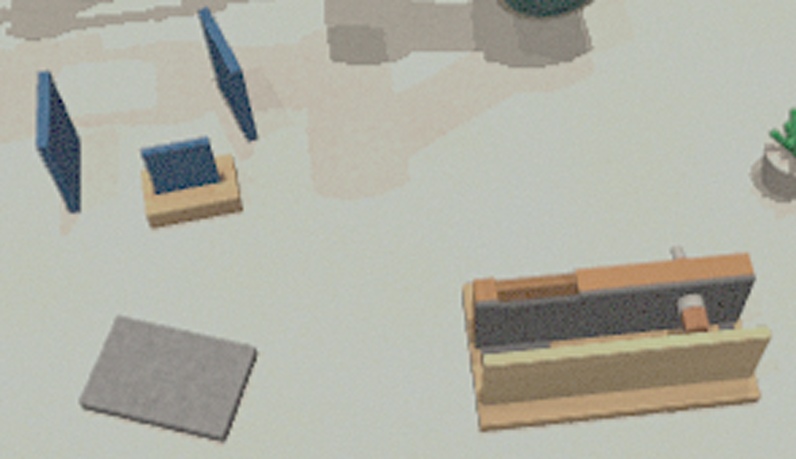

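The plate in the stand (crop 565–640, 287–267) is clearly the smallest; the two bare ones at (735,298) and (577,395) are longer and taller. The copper head is in the gap at crop (99,120), the slot is in the block at (245,128), and the nut is on the front at (110,185).

```bash
python3 - <<'E'
from h import *
c=lambda L:np.array(L)/3+[185,130]-.33
c2=lambda L:np.array(L)/2.7+[105,130]-.33
yaw=lambda a,b:np.degrees(np.arctan2(*(a-b)[1::-1]))-90
def show(t,P):print(t,np.round(P.mean(0),4).tolist(),"len",np.round(np.linalg.norm(P[0]-P[1]),4),"yaw",np.round(yaw(P[0],P[1]),2))
show("stand",on("top",c([[541,264],[632,239]]),.028));show("stand all",on("top",c([[541,264],[632,239],[648,293],[558,317]]),.028))
show("div top",on("top",c([[566,287],[640,267]]),.1))
show("basefront",on("top",c([[66,225],[315,183]]),.018))
show("block front",on("top",c([[47,177],[304,137]]),.11))
show("board rear",on("top",c([[36,88],[293,42]]),.11))
show("board rear scene",on("scene",c2([[769,329],[484,355]]),.11))
show("block front scene",on("scene",c2([[750,254],[474,281]]),.11))
E
```

```text
stand [0.4622, -0.3423, 0.028] len 0.1013 yaw 13.72
stand all [0.4333, -0.35, 0.028] len 0.1013 yaw 13.72
div top [0.4336, -0.3461, 0.1] len 0.0789 yaw 13.48
basefront [0.5263, 0.0827, 0.018] len 0.2743 yaw 7.92
block front [0.5695, 0.0903, 0.11] len 0.2683 yaw 7.18
board rear [0.6654, 0.0993, 0.11] len 0.2702 yaw 8.46
board rear scene [0.6509, 0.1039, 0.11] len 0.2684 yaw 6.99
block front scene [0.5713, 0.094, 0.11] len 0.2702 yaw 7.67
```

```bash
python3 -m inch '[{"claw":0.3,"travel":[0.66,0.5,0],"turn":0.23},{"claw":0.3,"travel":[0.66,0.5,0],"turn":0.23},{"claw":0.3,"travel":[0.66,0.5,0],"turn":0.23},{"claw":0.3,"travel":[0.66,0.5,0],"turn":0.23},{"claw":0.3,"travel":[0.66,0.5,0],"turn":0.23}]' 60
python3 -m inch '[{"claw":0.3,"travel":[0.66,0.5,0],"turn":0.23},{"claw":0.3,"travel":[0.66,0.5,0],"turn":0.23},{"claw":0.3,"travel":[0.66,0.5,0],"turn":0.23},{"claw":0.3,"travel":[0.66,0.5,0],"turn":0.23},{"claw":0.3,"travel":[0.66,0.5,0],"turn":0.23}]'
python3 -m inch '[{"claw":0.3,"travel":[0,0,0],"turn":0.02},{"claw":0.3,"travel":[0,0,0],"turn":0.02},{"claw":0.3,"travel":[0,0,0],"turn":0.02}]'
python3 - <<'E'
from h import *
s=get_state();T=wpose(s);im=imaging.get_image("wrist");np.save("T1.npy",T)
print(s["position"],s["width"],R.from_matrix(T[:3,:3]@imaging.camera_params("wrist")["T_tool_cam"][:3,:3].T).as_euler("ZYX",degrees=True))
o=im[:,:,::-1];cv2.imwrite("pics/w1raw.png",o);cv2.imwrite("pics/w1.png",np.uint8(255*(o/255.)**.6))
print(wpix(T,[.433,-.348,.1]))
E
```

```text
clock: 0.6
position: [0.3027, -0.4474, 0.25]
ee_rot: [-0.001, 0.87, 0.492, 0.001]
contact_force: [-0.5, 0.8, -0.2]
width: 0.0555
gripper_force: 0.0
clock: 1.1
position: [0.4347, -0.3474, 0.2498]
ee_rot: [-0.0, 0.64, 0.768, 0.001]
contact_force: [-0.3, -0.6, 1.2]
width: 0.0557
gripper_force: 0.0
clock: 1.4
position: [0.4325, -0.3496, 0.25]
ee_rot: [-0.0, 0.62, 0.785, 0.0]
contact_force: [-0.6, 0.6, 0.3]
width: 0.0556
gripper_force: 0.0
[ 0.43254857 -0.34960535  0.24999135] 0.055603113452837964 [ 1.03381537e+02 -3.52052051e-02 -1.79982954e+02]
[[280.98425623 199.21668179]]
```

View pics/w1.png

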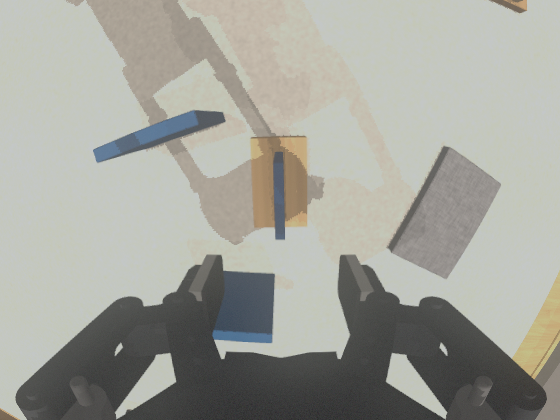

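The plate sits upright in the stand, with its top edge running from (279,152) to (280,239) and aligned with the gripper.

```bash
python3 - <<'E'
from h import *
T=np.load("T1.npy")
P=won(T,[[279,152],[280.3,239]],.1);print(P,P.mean(0),np.linalg.norm(P[0]-P[1]),np.degrees(np.arctan2(*(P[0]-P[1])[1::-1])))
P=won(T,[[251,136],[307,136],[306,227],[252,227]],.028);print(P,P.mean(0))
E
```

```text
[[ 0.42184959 -0.30836084  0.1       ]
 [ 0.44098958 -0.38422705  0.1       ]] [ 0.43141958 -0.34629395  0.1       ] 0.07824334308861301 104.15945227038578
[[ 0.3904657  -0.30608359  0.028     ]
 [ 0.44812104 -0.29242267  0.028     ]
 [ 0.47235194 -0.39111769  0.028     ]
 [ 0.41303019 -0.4052384   0.028     ]] [ 0.43099221 -0.34871559  0.028     ]
```

```bash
python3 -m inch '[{"claw":0.3,"travel":[-0.006,0.005,-0.25],"turn":0},{"claw":0.3,"travel":[-0.006,0.005,-0.5],"turn":0},{"claw":0.3,"travel":[-0.006,0.005,-0.7],"turn":0},{"claw":0.3,"travel":[-0.006,0.005,-0.83],"turn":0},{"claw":0.3,"travel":[-0.006,0.005,-0.85],"turn":0}]'
python3 -m inch '[{"claw":-1,"travel":[0,0,0],"turn":0},{"claw":-1,"travel":[0,0,0],"turn":0},{"claw":-1,"travel":[0,0,0],"turn":0},{"claw":-1,"travel":[0,0,0],"turn":0},{"claw":-1,"travel":[0,0,0],"turn":0}]' 60
python3 -m inch '[{"claw":-1,"travel":[0,0,0],"turn":0},{"claw":-1,"travel":[0,0,0],"turn":0}]'
```

```text
clock: 1.95
position: [0.4293, -0.347, 0.077]
ee_rot: [-0.004, 0.62, 0.785, 0.001]
contact_force: [0.0, 1.0, 0.4]
width: 0.0556
gripper_force: 0.0
clock: 2.45
position: [0.4323, -0.3498, 0.0822]
ee_rot: [0.002, 0.619, 0.785, -0.0]
contact_force: [-0.9, -0.7, 6.2]
width: 0.008
gripper_force: 59.1
clock: 2.65
position: [0.4323, -0.3498, 0.0822]
ee_rot: [0.002, 0.619, 0.785, -0.0]
contact_force: [-0.4, -1.0, 6.7]
width: 0.0089
gripper_force: 59.1
```

```bash
python3 -m inch '[{"claw":-1,"travel":[0,0,0.1],"turn":0},{"claw":-1,"travel":[0,0,0.3],"turn":0},{"claw":-1,"travel":[0,0,0.5],"turn":0},{"claw":-1,"travel":[0,0,0.7],"turn":0},{"claw":-1,"travel":[0,0,0.88],"turn":0}]'
python3 -m inch '[{"claw":-1,"travel":[0.08,0.13,0],"turn":0},{"claw":-1,"travel":[0.16,0.26,0],"turn":-0.01},{"claw":-1,"travel":[0.24,0.39,0],"turn":-0.02},{"claw":-1,"travel":[0.32,0.52,0],"turn":-0.03},{"claw":-1,"travel":[0.42,0.67,0],"turn":-0.033}]'
python3 -m inch '[{"claw":-1,"travel":[0.1,0.16,0],"turn":0},{"claw":-1,"travel":[0.2,0.33,0],"turn":0},{"claw":-1,"travel":[0.3,0.5,0],"turn":0},{"claw":-1,"travel":[0.4,0.65,0],"turn":0},{"claw":-1,"travel":[0.42,0.68,0],"turn":0}]'
python3 -m inch '[{"claw":-1,"travel":[0,0,0],"turn":0},{"claw":-1,"travel":[0,0,0],"turn":0},{"claw":-1,"travel":[0,0,0],"turn":0}]'
python3 - <<'E'
from h import *
s=get_state();T=wpose(s);im=imaging.get_image("wrist");np.save("T2.npy",T)
print(s["position"],s["width"],R.from_matrix(T[:3,:3]@imaging.camera_params("wrist")["T_tool_cam"][:3,:3].T).as_euler("ZYX",degrees=True))
o=im[:,:,::-1];cv2.imwrite("pics/w2raw.png",o);cv2.imwrite("pics/w2.png",cv2.resize(np.uint8(255*(o[:420,:]/255.)**.6),None,fx=1.42,fy=1.42,interpolation=cv2.INTER_CUBIC))
E
```

```text
clock: 3.15
position: [0.4315, -0.3485, 0.2588]
ee_rot: [0.001, 0.619, 0.785, 0.0]
contact_force: [0.7, 0.6, -0.8]
width: 0.0082
gripper_force: 58.4
clock: 3.65
position: [0.5156, -0.2138, 0.2567]
ee_rot: [0.0, 0.66, 0.751, -0.0]
contact_force: [0.3, -0.7, -1.1]
width: 0.0084
gripper_force: 58.6
clock: 4.15
position: [0.6011, -0.0751, 0.2564]
ee_rot: [-0.0, 0.658, 0.753, 0.001]
contact_force: [-1.2, 0.0, -0.8]
width: 0.008
gripper_force: 58.6
clock: 4.45
position: [0.5988, -0.0798, 0.2564]
ee_rot: [0.0, 0.66, 0.752, -0.0]
contact_force: [-0.1, 1.1, -0.8]
width: 0.0082
gripper_force: 58.6
[ 0.5987918  -0.07984788  0.25643079] 0.008187893987239686 [ 9.74445273e+01  2.70023053e-02 -1.79974982e+02]
```

View pics/w2.png

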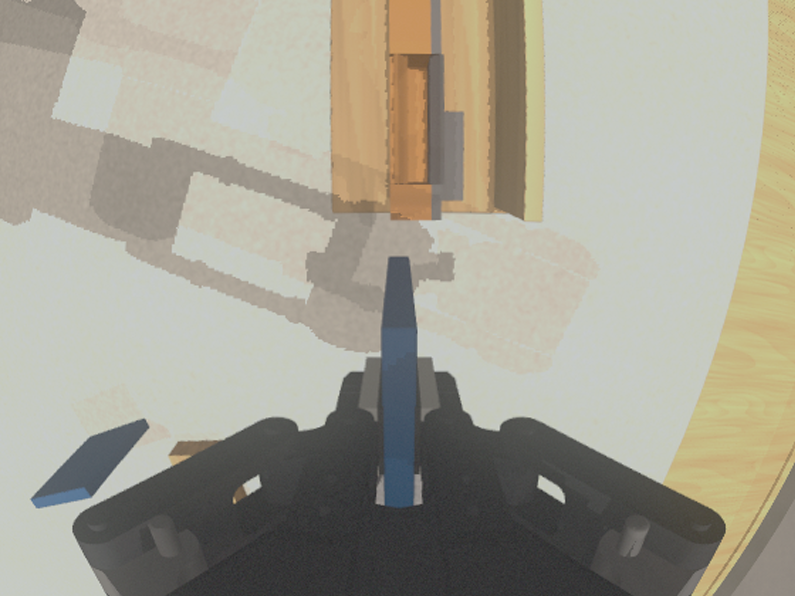

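The slot mouth spans rows 54 to 184 in the block, which runs from x 389 to 432 with the bracket beyond it to 441. The held plate's +y end face runs from its top edge at (384–416, 327) down to its lower edge at (389–409, 258).

```bash
python3 - <<'E'
from h import *
T=np.load("T2.npy");c=lambda L:np.array(L)/1.42-.15
a=np.radians(97.44);Y=np.array([np.cos(a),np.sin(a)]);X=np.array([Y[1],-Y[0]])
O=np.array([.59879,-.07985])
f=lambda t,L,z:print(t,np.round(1000*np.c_[(won(T,c(L),z)[:,:2]-O)@X,(won(T,c(L),z)[:,:2]-O)@Y],1).tolist())
f("block front edge top",[[389,10],[389,50],[389,200],[390,218]],.11)
f("bracket rear",[[441,10],[442,60],[441,200],[441,218]],.11)
f("block/bracket",[[432,20],[432,200]],.11)
f("slot ends",[[410,54],[410,184]],.11)
f("slot floor edges",[[400,100],[427,100]],.07)
f("board",[[526,10],[543,10],[526,220],[543,220]],.11)
f("base",[[331,20],[331,212]],.018)
f("plate low",[[389,258],[409,258]],.184)
f("plate top",[[383,327],[416,327],[384,503],[414,503]],.274)
E
```

```text
block front edge top [[-5.2, 167.1], [-5.1, 141.5], [-5.2, 52.4], [-4.7, 41.7]]
bracket rear [[25.0, 167.5], [25.4, 135.7], [25.1, 52.5], [25.3, 41.9]]
block/bracket [[19.7, 160.8], [19.8, 52.5]]
slot ends [[6.9, 139.1], [7.0, 61.8]]
slot floor edges [[1.3, 116.8], [19.0, 117.0]]
board [[76.2, 171.6], [87.0, 173.0], [76.9, 41.8], [87.7, 42.1]]
base [[-52.5, 192.1], [-53.0, 36.4]]
plate low [[-3.7, 32.8], [4.9, 32.8]]
plate top [[-3.3, 34.0], [4.7, 34.0], [-3.9, -22.4], [5.1, -22.4]]
```

```bash
python3 -m inch '[{"claw":-1,"travel":[-0.002,0.15,0],"turn":0},{"claw":-1,"travel":[-0.005,0.3,0],"turn":0},{"claw":-1,"travel":[-0.008,0.45,0],"turn":0},{"claw":-1,"travel":[-0.009,0.515,0],"turn":0},{"claw":-1,"travel":[-0.009,0.515,0],"turn":0}]'
python3 -m inch '[{"claw":-1,"travel":[0,0,-0.1],"turn":0},{"claw":-1,"travel":[0,0,-0.2],"turn":0},{"claw":-1,"travel":[0,0,-0.3],"turn":0},{"claw":-1,"travel":[0,0,-0.3],"turn":0},{"claw":-1,"travel":[0,0,-0.3],"turn":0}]'
python3 - <<'E'
from h import *
s=get_state();T=wpose(s);im=imaging.get_image("wrist");np.save("T3.npy",T)
print(s["position"],R.from_matrix(T[:3,:3]@imaging.camera_params("wrist")["T_tool_cam"][:3,:3].T).as_euler("ZYX",degrees=True))
o=im[:,:,::-1];cv2.imwrite("pics/w3raw.png",o);cv2.imwrite("pics/w3.png",cv2.resize(np.uint8(255*(o[100:300,180:440]/255.)**.6),None,fx=3,fy=3,interpolation=cv2.INTER_CUBIC))
E
```

```text
clock: 5.0
position: [0.5974, 0.0248, 0.2565]
ee_rot: [0.0, 0.659, 0.752, 0.0]
contact_force: [-1.2, -0.7, -0.8]
width: 0.0083
gripper_force: 58.6
clock: 5.5
position: [0.5979, 0.0229, 0.1965]
ee_rot: [0.0, 0.66, 0.752, -0.0]
contact_force: [-0.3, 1.0, 0.2]
width: 0.0084
gripper_force: 58.6
[0.59786112 0.02285674 0.19646542] [ 9.74455624e+01  3.82354830e-02 -1.79980195e+02]
```

View pics/w3.png

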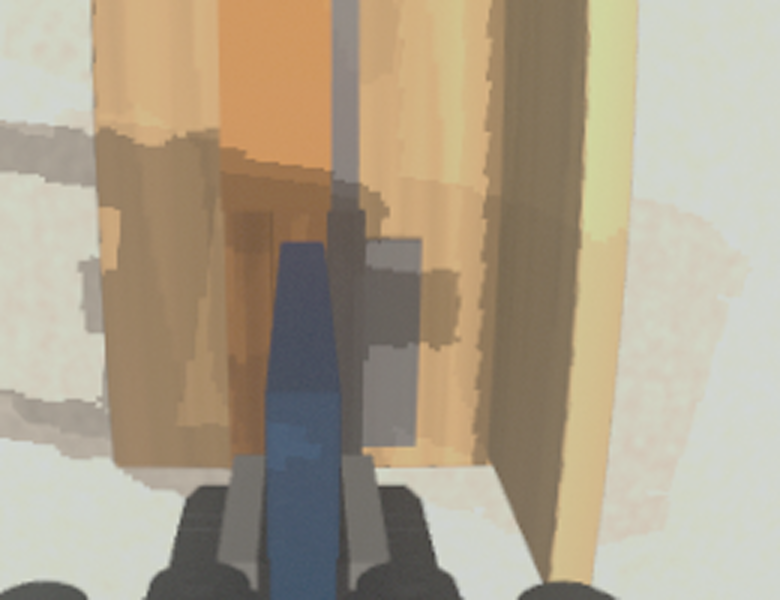

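```bash
python3 - <<'E'
from h import *
T=np.load("T3.npy");c=lambda L:np.array(L)/3+[179.7,99.7]
a=np.radians(97.44);Y=np.array([np.cos(a),np.sin(a)]);X=np.array([Y[1],-Y[0]])
O=np.array([.59786,.02286])
f=lambda t,L,z:print(t,np.round(1000*np.c_[(won(T,c(L),z)[:,:2]-O)@X,(won(T,c(L),z)[:,:2]-O)@Y],1).tolist())
f("block front/brk front/rear",[[220,100],[331,100],[358,100]],.11)
f("at slot end",[[228,212],[271,212],[328,212],[365,212]],.11)
f("plate low",[[281,242],[325,242]],.124)
f("plate top",[[266,392],[341,392]],.214)
f("board",[[586,100],[637,100]],.11)
E
```

```text
block front/brk front/rear [[-17.3, 61.9], [6.5, 61.8], [12.3, 61.9]]
at slot end [[-15.9, 37.4], [-6.5, 37.4], [6.0, 37.4], [14.0, 37.4]]
plate low [[-4.0, 33.5], [5.0, 33.5]]
plate top [[-3.8, 33.9], [4.9, 33.9]]
board [[62.6, 63.2], [74.6, 63.8]]
```

```bash
python3 -m inch '[{"claw":-1,"travel":[-0.005,0,0],"turn":0},{"claw":-1,"travel":[-0.005,0,-0.03],"turn":0},{"claw":-1,"travel":[-0.005,0,-0.06],"turn":0},{"claw":-1,"travel":[-0.005,0,-0.09],"turn":0},{"claw":-1,"travel":[-0.005,0,-0.12],"turn":0}]'
python3 -m inch '[{"claw":-1,"travel":[0,0,-0.03],"turn":0},{"claw":-1,"travel":[0,0,-0.06],"turn":0},{"claw":-1,"travel":[0,0,-0.09],"turn":0},{"claw":-1,"travel":[0,0,-0.12],"turn":0},{"claw":-1,"travel":[0,0,-0.12],"turn":0}]'
```

```text
clock: 6.05
position: [0.5965, 0.0244, 0.1716]
ee_rot: [-0.0, 0.659, 0.752, -0.0]
contact_force: [0.1, -0.4, -0.4]
width: 0.0082
gripper_force: 58.6
clock: 6.55
position: [0.5961, 0.0243, 0.1472]
ee_rot: [-0.001, 0.659, 0.752, -0.001]
contact_force: [-0.0, -0.5, -0.9]
width: 0.0082
gripper_force: 58.6
```

Sliding in freely. I'll continue down until it makes contact with the floor.

```bash
python3 -m inch '[{"claw":-1,"travel":[0,0,-0.01],"turn":0},{"claw":-1,"travel":[0,0,-0.015],"turn":0},{"claw":-1,"travel":[0,0,-0.015],"turn":0}]'
python3 -m inch '[{"claw":-1,"travel":[0,0,-0.01],"turn":0},{"claw":-1,"travel":[0,0,-0.01],"turn":0}]'
```

```text
clock: 6.85
position: [0.5968, 0.0243, 0.1454]
ee_rot: [0.0, 0.659, 0.752, 0.0]
contact_force: [-0.4, -0.8, -1.6]
width: 0.0085
gripper_force: 58.6
clock: 7.05
position: [0.5966, 0.0243, 0.1432]
ee_rot: [-0.0, 0.659, 0.752, -0.0]
contact_force: [0.5, 0.7, -0.1]
width: 0.0084
gripper_force: 58.6
```

```bash
for i in 1; do python3 -m inch '[{"claw":-1,"travel":[0,0,-0.005],"turn":0},{"claw":-1,"travel":[0,0,-0.008],"turn":0},{"claw":-1,"travel":[0,0,-0.008],"turn":0}]'; python3 -m inch '[{"claw":-1,"travel":[0,0,-0.005],"turn":0},{"claw":-1,"travel":[0,0,-0.008],"turn":0},{"claw":-1,"travel":[0,0,-0.008],"turn":0}]'; done
```

```text
clock: 7.35
position: [0.5969, 0.0243, 0.1423]
ee_rot: [0.0, 0.659, 0.752, 0.0]
contact_force: [-0.5, 0.4, 3.0]
width: 0.0085
gripper_force: 59.3
clock: 7.65
position: [0.5969, 0.0244, 0.1422]
ee_rot: [0.001, 0.659, 0.752, 0.001]
contact_force: [-1.7, 0.9, 10.5]
width: 0.0082
gripper_force: 60.6
```

```bash
python3 -m inch '[{"claw":0.3,"travel":[0,0,0],"turn":0},{"claw":0.3,"travel":[0,0,0],"turn":0},{"claw":0.3,"travel":[0,0,0],"turn":0},{"claw":0.3,"travel":[0,0,0],"turn":0},{"claw":0.3,"travel":[0,0,0],"turn":0}]'
python3 -m inch '[{"claw":0.3,"travel":[0,0,0.1],"turn":0},{"claw":0.3,"travel":[0,0,0.25],"turn":0},{"claw":0.3,"travel":[0,0,0.45],"turn":0},{"claw":0.3,"travel":[0,0,0.65],"turn":0},{"claw":0.3,"travel":[0,0,0.65],"turn":0}]'
python3 -m inch '[{"claw":0.3,"travel":[0.04,0.35,0],"turn":-0.23},{"claw":0.3,"travel":[0.04,0.35,0],"turn":-0.23},{"claw":0.3,"travel":[0.04,0.35,0],"turn":-0.23},{"claw":0.3,"travel":[0.04,0.35,0],"turn":-0.23},{"claw":0.3,"travel":[0.04,0.35,0],"turn":-0.23}]'
python3 -m inch '[{"claw":0.3,"travel":[0.05,0.4,0],"turn":-0.23},{"claw":0.3,"travel":[0.05,0.4,0],"turn":-0.23},{"claw":0.3,"travel":[0.05,0.4,0],"turn":-0.23},{"claw":0.3,"travel":[0.05,0.4,0],"turn":-0.23},{"claw":0.3,"travel":[0.05,0.4,0],"turn":-0.23}]'
python3 -m inch '[{"claw":0.3,"travel":[0,0,0],"turn":-0.04},{"claw":0.3,"travel":[0,0,0],"turn":-0.04},{"claw":0.3,"travel":[0,0,0],"turn":-0.04},{"claw":0.3,"travel":[0,0,0],"turn":-0.04}]'
python3 - <<'E'
from h import *
s=get_state();T=wpose(s);im=imaging.get_image("wrist");np.save("T4.npy",T)
print(s["position"],R.from_matrix(T[:3,:3]@imaging.camera_params("wrist")["T_tool_cam"][:3,:3].T).as_euler("ZYX",degrees=True))
o=im[:,:,::-1];cv2.imwrite("pics/w4raw.png",o);cv2.imwrite("pics/w4.png",cv2.resize(np.uint8(255*(o/255.)**.6),None,fx=1.42,fy=1.42,interpolation=cv2.INTER_CUBIC))
E
```

```text
clock: 8.15
position: [0.5966, 0.0243, 0.1398]
ee_rot: [-0.0, 0.659, 0.752, -0.0]
contact_force: [0.7, -0.3, -0.5]
width: 0.0554
gripper_force: 0.0
clock: 8.65
position: [0.5999, 0.0241, 0.2765]
ee_rot: [0.005, 0.659, 0.752, 0.004]
contact_force: [0.7, 0.5, -0.2]
width: 0.0555
gripper_force: 0.0
clock: 9.15
position: [0.6045, 0.0947, 0.2692]
ee_rot: [-0.0, 0.884, 0.468, -0.001]
contact_force: [-0.0, 0.5, 0.4]
width: 0.0556
gripper_force: 0.0
clock: 9.65
position: [0.6144, 0.1747, 0.269]
ee_rot: [0.0, 0.992, 0.126, -0.001]
contact_force: [0.7, -0.8, 0.1]
width: 0.0552
gripper_force: 0.0
clock: 10.05
position: [0.6147, 0.1742, 0.2698]
ee_rot: [0.0, 0.998, 0.066, -0.0]
contact_force: [-0.2, -0.1, -0.2]
width: 0.0556
gripper_force: 0.0
[0.6146509  0.1741923  0.26980227] [7.61566580e+00 2.77001966e-02 1.79991820e+02]
```

View pics/w4.png

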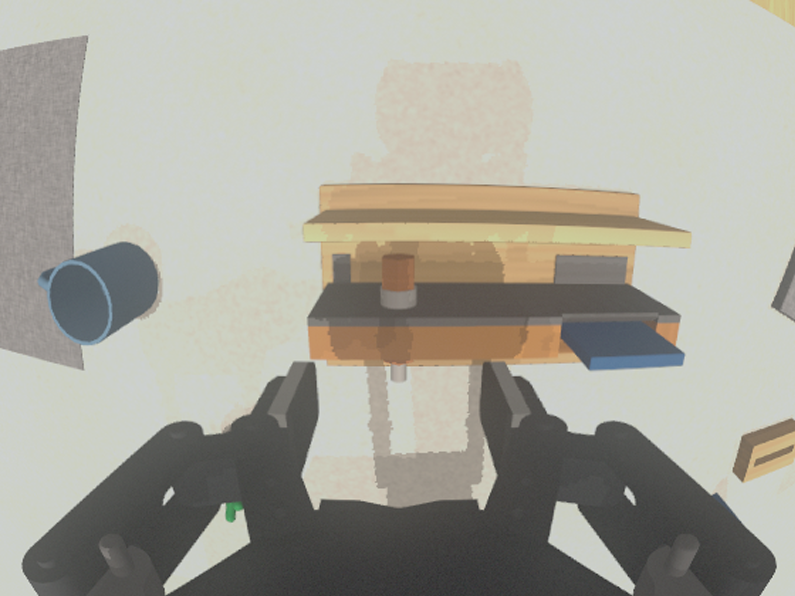

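The plate stands in the slot at (620,345). The copper head spans (382–414, 255–287), centred between the fingers, with the sleeve below it at row 297.

```bash
python3 - <<'E'
from h import *
T=np.load("T4.npy");c=lambda L:np.array(L)/1.42-.15
a=np.radians(97.5);Y=np.array([np.cos(a),np.sin(a)]);X=np.array([Y[1],-Y[0]])
O=np.array([.61465,.1742])
f=lambda t,L,z:print(t,np.round(1000*np.c_[(won(T,c(L),z)[:,:2]-O)@X,(won(T,c(L),z)[:,:2]-O)@Y],1).tolist())
f("head",[[383,256],[413,256],[382,287],[415,287]],.089)
f("bracket rear top",[[330,284],[625,284]],.11)
f("board front top",[[304,242],[690,246]],.11)
f("plate top corners",[[563,323],[655,322],[683,354],[684,357],[585,360]],.16)
E
```

```text
head [[12.1, 11.1], [12.1, -9.1], [-9.5, 11.9], [-9.5, -10.6]]
bracket rear top [[-1.9, 44.4], [-0.8, -155.7]]
board front top [[25.5, 60.1], [28.1, -208.3]]
plate top corners [[-10.8, -91.5], [-11.1, -153.2], [-33.1, -180.2], [-35.3, -181.6], [-34.0, -108.7]]
```

```bash
python3 -m inch '[{"claw":0.3,"travel":[0.014,0.005,-0.1],"turn":0},{"claw":0.3,"travel":[0.014,0.005,-0.3],"turn":0},{"claw":0.3,"travel":[0.014,0.005,-0.5],"turn":0},{"claw":0.3,"travel":[0.014,0.005,-0.65],"turn":0},{"claw":0.3,"travel":[0.014,0.005,-0.65],"turn":0}]'
python3 -m inch '[{"claw":0.3,"travel":[0,0,-0.05],"turn":0},{"claw":0.3,"travel":[0,0,-0.1],"turn":0},{"claw":0.3,"travel":[0,0,-0.15],"turn":0},{"claw":0.3,"travel":[0,0,-0.15],"turn":0}]'
python3 - <<'E'
from h import *
s=get_state();im=imaging.get_image("wrist")
print(s["position"],s["contact_force"])
o=im[:,:,::-1];cv2.imwrite("pics/w5.png",cv2.resize(np.uint8(255*(o/255.)**.6),None,fx=1.42,fy=1.42,interpolation=cv2.INTER_CUBIC))
E
```

```text
clock: 10.6
position: [0.6142, 0.1746, 0.1354]
ee_rot: [0.001, 0.998, 0.066, -0.005]
contact_force: [-0.9, -0.2, -0.7]
width: 0.0557
gripper_force: 0.0
clock: 11.0
position: [0.6169, 0.1752, 0.1093]
ee_rot: [0.0, 0.998, 0.066, -0.001]
contact_force: [-0.3, 0.5, 0.6]
width: 0.0557
gripper_force: 0.0
[0.61694013 0.1751587  0.10932292] [-0.2931409   0.51500207  0.57421659]
```

View pics/w5.png

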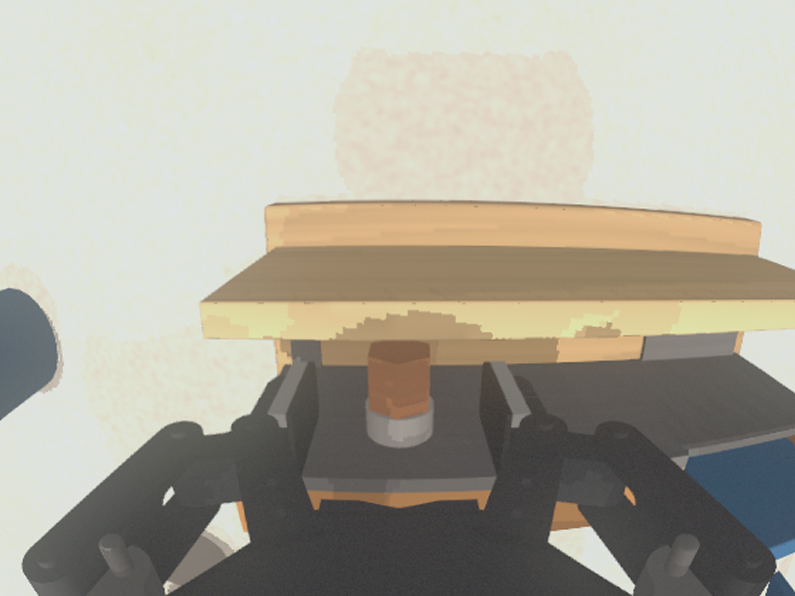

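The fingers straddle the copper head at (398,380), centred and clear of the bracket and board. Continuing down, then closing.

```bash
python3 -m inch '[{"claw":0.3,"travel":[0,0,-0.05],"turn":0},{"claw":0.3,"travel":[0,0,-0.1],"turn":0},{"claw":0.3,"travel":[0,0,-0.155],"turn":0},{"claw":0.3,"travel":[0,0,-0.155],"turn":0},{"claw":0.3,"travel":[0,0,-0.155],"turn":0}]'
python3 -m inch '[{"claw":-1,"travel":[0,0,0],"turn":0},{"claw":-1,"travel":[0,0,0],"turn":0},{"claw":-1,"travel":[0,0,0],"turn":0},{"claw":-1,"travel":[0,0,0],"turn":0},{"claw":-1,"travel":[0,0,0],"turn":0}]' 80
python3 -m inch '[{"claw":-1,"travel":[0,0,0],"turn":0},{"claw":-1,"travel":[0,0,0],"turn":0},{"claw":-1,"travel":[0,0,0],"turn":0}]'
```

```text
clock: 11.55
position: [0.6172, 0.1752, 0.0784]
ee_rot: [0.0, 0.998, 0.066, -0.001]
contact_force: [-0.5, -1.5, -0.1]
width: 0.0554
gripper_force: 0.0
clock: 12.05
position: [0.6179, 0.1752, 0.0799]
ee_rot: [0.0, 0.998, 0.066, 0.001]
contact_force: [-0.9, -0.4, 4.2]
width: 0.0202
gripper_force: 78.7
clock: 12.35
position: [0.6179, 0.1752, 0.0799]
ee_rot: [0.0, 0.998, 0.066, 0.001]
contact_force: [-0.8, -1.9, 5.6]
width: 0.0204
gripper_force: 78.8
```

```bash
python3 - <<'E'
from h import *
im=imaging.get_image("scene")[:,:,::-1];g=lambda x:np.uint8(255*(x/255.)**.55)
cv2.imwrite("pics/s9.png",cv2.resize(g(im[130:320,130:500]),None,fx=2.15,fy=2.15,interpolation=cv2.INTER_CUBIC))
E
```

```text
(no output)
```

View pics/s9.png

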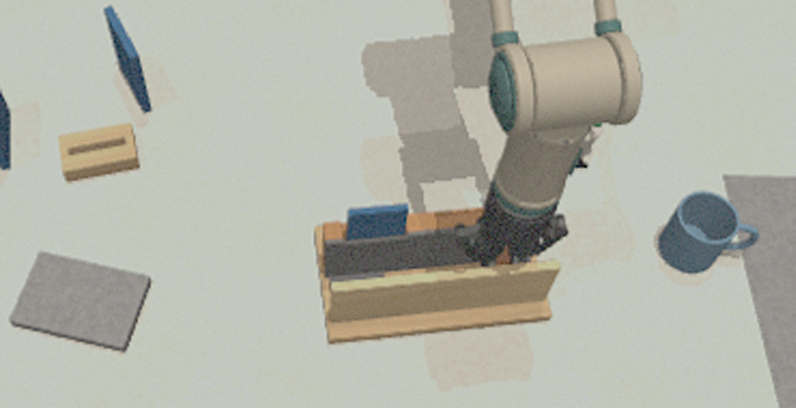

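The plate is seated upright in the slot at (378,222), the stand at (98,152) is empty, the gripper holds the bolt head at (510,255), and the notebook and mug are undisturbed. I'm handing it in.

```bash
python3 -c "
from rig import ticket;print(ticket.sign_off())"
```

```text
the job is handed in; nothing more can be done
None
```

The blue divider is fully down in the rail slot and released, and the gripper is holding the copper bolt head across its upright flats at about 79 N; the mug and notebook haven't moved, nothing touched the plant (the arm hid most of it in the final picture), and the job was handed in at about 12.4 s.

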